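# Store the culture carrier in the sprung drawer and lock it

### The arm

A 6-joint arm with a two-finger parallel gripper is mounted at the origin on the work surface. World frame = base frame: x ahead of the robot, y to its left, z up, the work surface at z = 0. Lengths are in mm, angles in rad, forces in N, time in s.
With the tool pointing down it reaches from about 350 to 875 mm from the base axis. Payload 4.2 kg.
Tool frame: the origin (TCP) lies at the very end of the fingers, on their centre line; the grasp point (between the pads) lies 19 mm behind it (arm.tcp_to_grasp is the x of the grasp point in the tool frame, in mm); x points along the fingers, z is the direction in which the jaws open and shut, and the axes are right-handed (so a half turn about x gives the same grasp; the last joint's range is limited). The gripper opens to 85 mm and grips with 20 to 120 N. Pads are 22 mm wide; open, the fingers measure 114 mm over their backs; the gripper's body (76 mm by 85 mm) begins 54 mm behind the grasp point. The pads swing forward as they close: fully open they stand 13 mm farther back than shut.
Start: joints at [-0.883, 0.385, 0.008, 0, -1.194, -0.259], TCP at [259.875, -568.388, 231.312] pointing down, gripper open.
Joint ranges: [-3.14, 3.14], [-1.21, 2.06], [-1.07, 1.41], [-3.16, 2.05], [-2.99, -0.16], [-3.1, 3.1]. Speed limits (rad/s): [2.79, 2.79, 3.14, 3.14, 3.14, 3.14].

### API

Orientations are given as a unit quaternion [x, y, z, w].
In Python, from bench import status, get_image, job, arm gives the robot as it stands.
- The arm moves only by the tool apply_moves, never from a script. Its argument "targets" is text: rows parted by semicolons, each of 5 numbers parted by spaces: the shift along the tool's x, y, z in mm, then the turn about the tool's x in degrees, then the gripper's target within -1 to 1 (shut at 1, half-way at 0, fully open at -1). In form: dx dy dz spin hand; .... A call has 1 to 10 rows; each row is the pose to reach, as a shift and turn from the pose commanded when the call began, along the tool's axes at that moment; what a row does not reach only later rows make up. A row lasts 1/12 s, in which the tool goes at most 41.7 mm and 7.16 degrees, less where a joint would pass 70% of its speed; a pose out of reach is approached as far as the arm can. A call with a gripper value outside its range is refused whole. The fingers move at their own pace and stop on an object; the grip force is fixed at half the most. Time passes only in rows, so rows that repeat a pose let the fingers close. It gives the time, the measured TCP pose, the force and the opening at its end, in the units of the state.
- status.read_state(): the state, without advancing time (a new reading comes with each control period).
- get_image(name): name is "scene" or "top" or "wrist"; returns a dict with "img" (480x640x3 uint8, red, green, blue), "mtx" (3x3 intrinsics, pixels), "world_from_camera" (4x4, takes a point from camera to world coordinates). Camera axes: x right, y down, z forward; pixel columns grow to the right and rows downward; lengths in mm; the calibration is good to about 2 mm. A picture is of the moment at which its call begins. There is no depth.
- job.job_done(): hands the job in, once; it reports no verdict.
The state is a dict: "clock": time; "joints": joint angles; "joint_vel": joint speeds; "joint_efforts": joint torques, N m; "position": TCP position; "ee_rot": TCP orientation; "contact_force": force on the tool from outside, world axes, zero at the start; "wrist_torque": the same for the moment, N m; "gripper_width": finger opening in mm.
Only numpy, scipy, OpenCV 4.12 (cv2) and the standard library are available. Lean on these libraries where they do the work, as an engineer would, in place of code of your own. Each camera call takes 0.05 s, during which the arm holds its last target.

### The job

Put the carrier of culture dishes with the red lids level onto the green liner in the empty bay of the open drawer, and let it go. Then bring the drawer's black T-handle in line with the slot of the keeper, push the sprung drawer gently home until you feel its stop, without ramming it, and while holding it there, turn the T-handle a quarter turn, never forcing it where it jams, so that the drawer stays locked shut when you let go. Keep the red carrier upright and do not disturb the yellow and blue carriers or the pair of loose dishes.

Things in the scene. Friction and masses are not known exactly. Their poses are not given: they have to be found in the camera images.
- carrier_red: Carrier to be stored, red dish lids and red grip: base plate 134 (its x) x 72 (y) x 6; two stacks of three dishes, 58 across, tops at 42, centres at x = +-36.5; between them a grip blade 14 thick (x), 50 long (y), graspable from 46 to 84 above the underside. 0.25 to 0.55 kg. Origin: centre of underside, z up; same after a half turn.
- carrier_yellow: Bystander on the bench: same carrier with yellow lids and grip, same sizes and axes.
- carrier_blue: Bystander: same carrier with blue lids and grip, already in the occupied bay of the drawer; it rides along with the drawer.
- liner: Loose flat green plate 150 (its x) x 95 (y) x 4 thick lying in the empty bay of the drawer (left or right, it varies). Origin: centre of its underside; x along the drawer's travel; its top is 20 above the bench. The red carrier goes on it, length along the bay, either way round.
- cabinet: Fixed white drawer unit, 220 deep (x) x 260 wide (y) x 130 high. Origin: at bench level, middle of the body's front edge; x points into the unit; the drawer opens along -x. Only things below 118 above the bench fit in.
- drawer (a joint): Drawer opening in m, 0.242 = fully out; starts 0.227 to 0.240. Fully home it meets a stop somewhere between 0 and 0.022: stop and keeper are adjusted together, differently each time, so home must be felt. A spring pushes it out (about 0.5 N when out, 6 N when home), sliding friction about 2 N: let go unlocked, it springs open. Locked, it rests 1 to 3 mm short of the stop.
- drawer_front (a point): Middle of the outer top edge of the turquoise front panel (260 wide, 15 thick, top 112 above the bench); axes as the unit's; moves with the drawer. At 15 behind it (x) begin two bays, each 184 long and 109 wide, centred 57.5 to either side (y); floor at 16 above the bench, divider 6 thick up to 50, other walls up to 75.
- lock (a joint): Turn of the T-handle in rad, counter-clockwise from above: 0 = bar and tongue point into the unit, in line with the keeper's slot (passes only within 0.1 rad); 1.57 = locked, tongue across behind the slot. Stops at 0 and 1.571; starts 0.4 to 1.1. Takes about 0.18 N m, stays where it is left. A tail fin jams it in the slot unless the drawer is within about 2 mm of its stop.
- lock_grip (a point): Middle of the black T-handle's bar: 60 long (its x), 14 thick (y), 28 high, from 142 to 170 above the bench; on the upright turning axis, 13 in front of the panel's outer face, so at x = -(28 + drawer opening) in the unit's frame. Its x points along the 24 long, 10 thick brass tongue below; a red dot marks that end.
- keeper_mount (a point): Fixed point on the unit at the middle of its front edge, 130 above the bench, axes as the unit's. The dark steel keeper here is set 0 to 22 forward (-x) of its rearmost setting, in which its slot, 15 wide at y = 0 and open at the top, runs from x = -62 to -35; the keeper is 113 to 130 above the bench, its front part 33 wide, the rest 76 wide.
- dish_pair: Bystander: two dishes, 90 across, 30 high, origin under the centre.

How it is judged (in metres and radians):
On the way, in this order (a step that is already met when the one before it is completed fails the run):
1. the red carrier stands level on the liner in the open drawer and has been let go (horizontal distance between carrier_red and liner below 0.035 m and z of carrier_red in the frame of liner between 0.001 and 0.008 m and angle between carrier_red's own z axis and vertical below 0.06 rad and angle between the x axis of carrier_red and the x axis of cabinet, either way round below 0.3 rad and value of joint drawer above 0.17 m and contact force between the fingers and carrier_red below 0.1 N and linear speed of carrier_red below 0.03 m/s), for 0.2 s.
2. the drawer is pushed in with the tongue through the keeper's slot (value of joint drawer below 0.027 m and value of joint lock below 0.5 rad), for 0.05 s.
3. the T-handle is turned to lock behind the keeper (value of joint drawer below 0.027 m and value of joint lock above 1.3 rad), for 0.2 s.
At the end, for the whole second after the job is handed in: The red carrier stands level (within 0.06 rad) on the liner in its bay, centre within 35 mm of the liner's, its length along the bay within 0.3 rad; the drawer rests shut, held by the lock (opening below 0.027 m, wherever its stop is set), and the T-handle is turned at least 1.3 rad (locked) (all of step 3 and horizontal distance between carrier_red and liner below 0.035 m and z of carrier_red in the frame of liner between 0.001 and 0.008 m and angle between carrier_red's own z axis and vertical below 0.06 rad and angle between the x axis of carrier_red and the x axis of cabinet, either way round below 0.3 rad and velocity of joint drawer between -0.01 and 0.01 m/s and linear speed of carrier_red below 0.02 m/s); the robot touches nothing.
It fails at once if the drawer is rammed against its stop with more than 30 N (contact force between keeper_c9 and drawer_c7 above 30 N).
It fails at once if the lock is forced while it jams: its tongue or tail fin is pressed on the keeper with more than 20 N (contact force between lock_c0 and keeper_c0 above 20 N or contact force between lock_c0 and keeper_c1 above 20 N or contact force between any of lock_c0, lock_c1 and keeper_c2 above 20 N or contact force between any of lock_c0, lock_c1 and keeper_c3 above 20 N).
It fails at once if the red carrier is tipped by more than 0.4 rad (angle between carrier_red's own z axis and vertical above 0.4 rad).
It fails at once if the yellow carrier or the pair of loose dishes is moved by more than 30 mm (distance of any of carrier_yellow, dish_pair from where it was at the start of the episode above 0.03 m).
It fails at once if the blue carrier is tipped or thrown out of its bay (angle between carrier_blue's own z axis and vertical above 0.4 rad or height (world z) of carrier_blue above 0.05 m).
It also fails if it takes over 58 s, if anything falls off the work surface, if the arm or the gripper's body presses on something with over 40 N, if the wrist force passes 120 N, or if a joint passes its speed limit or range.

## Working session

There is one attempt and no reset: what is moved stays moved. The work goes in short steps, Python scripts to look and compute and a tool call to move; the robot and the scene stay as the last step left them, time stands still between calls to the robot, and variables do not carry over. Pictures are saved under pics/ and viewed, and the job is handed in when it is done.

Besides the shell and the picture viewer there is one more tool, called as name(argument=value, ...), one argument or row to a line, values as JSON. apply_moves: Moves the arm, as the interface text tells. Its arguments: {"type":"object","properties":{"targets":{"type":"string"}},"required":["targets"]}

```bash
mkdir -p pics; ls; python3 - <<'E'
from bench import status,get_image,arm
import cv2,numpy as np,json
s=status.read_state();print(s)
print([a for a in dir(arm) if a[0]!='_'],arm.tcp_to_grasp)
for n in("scene","top","wrist"):
    d=get_image(n);cv2.imwrite(f"pics/{n}0.png",d["img"][:,:,::-1]);print(n,d["mtx"].tolist(),np.round(d["world_from_camera"],4).tolist())
E
```

```text
pics
{'clock': 0.0, 'joints': array([-8.83363551e-01,  3.85592713e-01,  6.59635090e-03, -4.89028925e-04,
       -1.19395198e+00, -2.58632831e-01]), 'joint_vel': array([-2.81626252e-03,  2.02973943e-04,  2.46199689e-05,  7.34348620e-05,
        1.03322851e-03,  1.57370087e-04]), 'joint_efforts': array([ 9.88540924e-04, -3.92285621e+01,  1.88401884e+01,  4.18604895e+00,
       -4.58675029e-03, -1.52570965e-05]), 'position': array([ 259.65538776, -567.87256574,  230.18967607]), 'ee_rot': array([-0.59422321,  0.38183823,  0.59557251,  0.38261171]), 'contact_force': array([-0.51999598,  1.05657738,  0.27131632]), 'wrist_torque': array([ 0.00288535, -0.00356726, -0.01192272]), 'gripper_width': 85.43341769461327}
['IKError', 'tcp_to_grasp'] -18.700000000000003
scene [[465.6647975588614, 0.0, 314.2538658172698], [0.0, 465.6647975588614, 234.0009765211941], [0.0, 0.0, 1.0]] [[0.2392, 0.6863, -0.6869, 1178.6775], [0.9709, -0.1771, 0.1611, -227.4658], [-0.0111, -0.7055, -0.7087, 698.5965], [0.0, 0.0, 0.0, 1.0]]
top [[464.7630702126958, 0.0, 317.1138612946578], [0.0, 464.7630702126958, 248.74991621677458], [0.0, 0.0, 1.0]] [[0.0026, -0.9957, 0.0926, 516.0327], [-1.0, -0.0031, -0.0049, -86.639], [0.0052, -0.0926, -0.9957, 992.6118], [0.0, 0.0, 0.0, 1.0]]
wrist [[397.9168284187436, 0.0, 314.7721149678983], [0.0, 397.9168284187436, 242.83046069341262], [0.0, 0.0, 1.0]] [[-0.4154, 0.8774, 0.2401, 198.1981], [0.9096, 0.4002, 0.1113, -597.0378], [0.0015, 0.2647, -0.9643, 373.2185], [0.0, 0.0, 0.0, 1.0]]
```

View pics/top0.png

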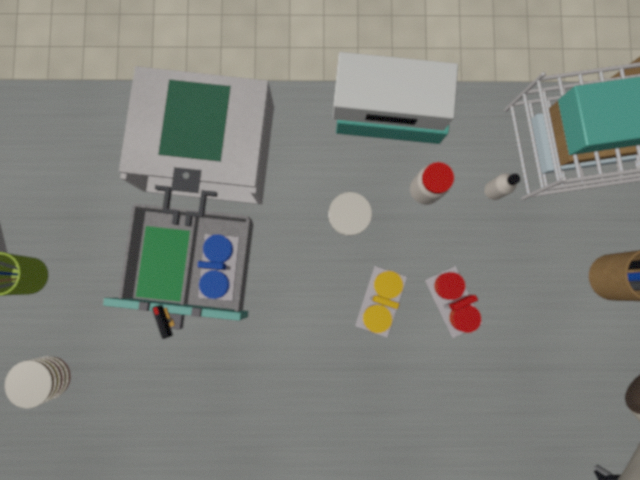

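View pics/scene0.png

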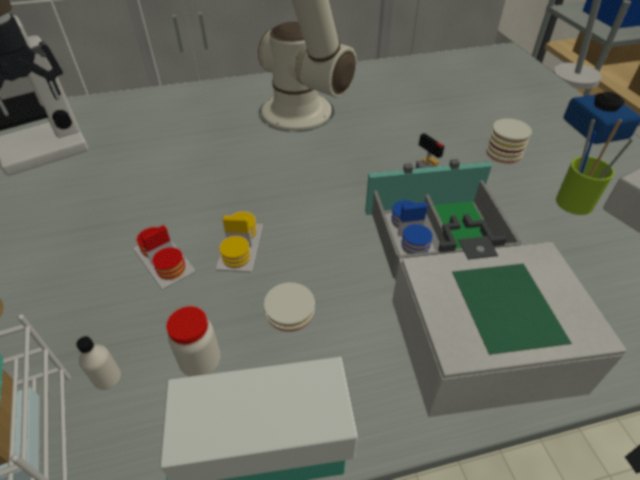

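View pics/wrist0.png

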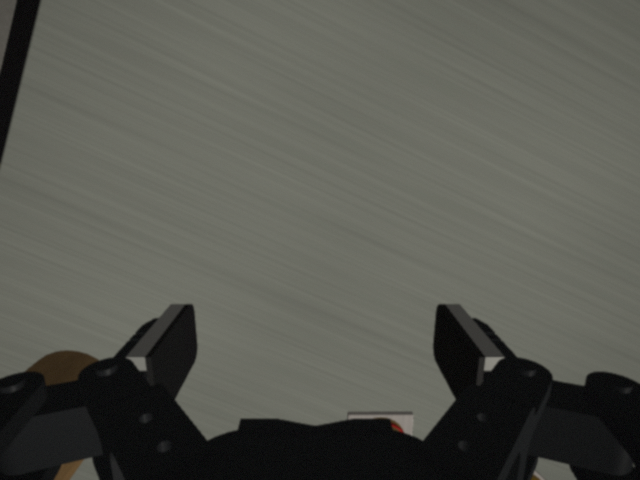

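```bash
cat > h.py <<'E'
import numpy as np,cv2
from bench import status,get_image,arm
from scipy.spatial.transform import Rotation as R
def pix2w(d,u,v,z):
    K=d["mtx"];T=d["world_from_camera"];r=T[:3,:3]@np.linalg.inv(K)@np.array([u,v,1.]);o=T[:3,3]
    return o+r*(z-o[2])/r[2]
def w2pix(d,P):
    P=np.atleast_2d(np.asarray(P,float));T=np.linalg.inv(d["world_from_camera"]);c=P@T[:3,:3].T+T[:3,3];q=c@d["mtx"].T
    return q[:,:2]/q[:,2:]
def crop(d,x0,y0,x1,y1,s,fn):
    cv2.imwrite(fn,cv2.resize(d["img"][y0:y1,x0:x1,::-1],None,fx=s,fy=s,interpolation=cv2.INTER_CUBIC))
E
python3 - <<'E'
from h import *
d=get_image("top")
crop(d,410,255,500,345,6,"pics/tr.png");crop(d,95,150,275,350,3,"pics/td.png")
E
```

```text
(no output)
```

View pics/tr.png

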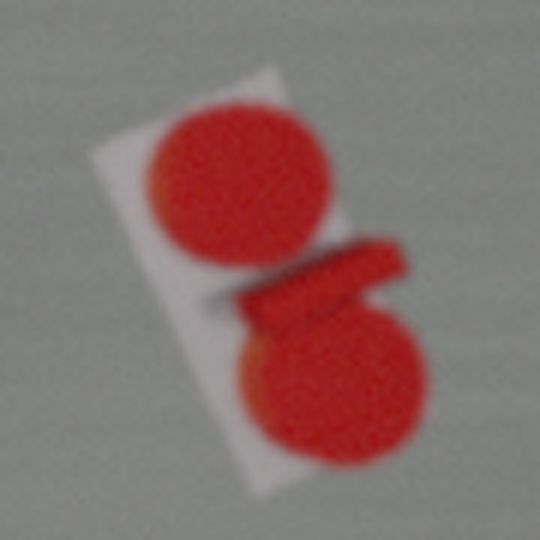

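View pics/td.png

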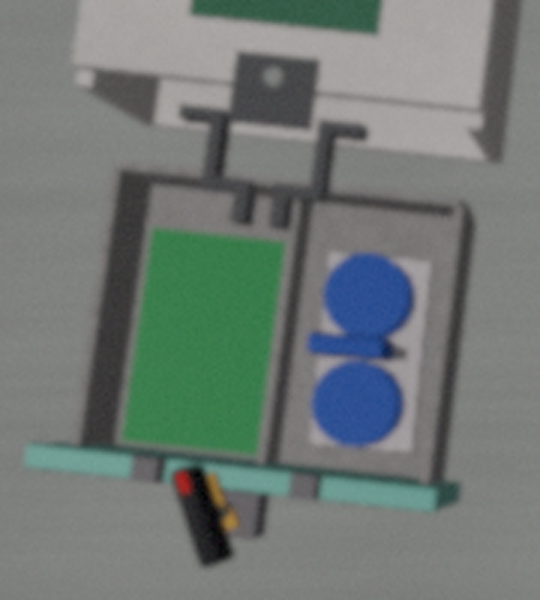

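```bash
python3 - <<'E'
from h import *
d=get_image("top")
def r(u,v,z): return pix2w(d,410+u/6,255+v/6,z)
def c(u,v,z): return pix2w(d,95+u/3,150+v/3,z)
a=r(240,185,42);b=r(336,383,42);print("red lids",a,b,(a+b)/2,np.linalg.norm(a-b),np.degrees(np.arctan2(*(a-b)[[1,0]])))
p=[r(95,155,6),r(272,70,6),r(258,498,6)];print("base",p,(p[1]+p[2])/2)
g=[r(248,308,84),r(400,262,84),r(237,300,84),r(388,240,84)];print("blade",np.mean(g,0),g)
L=[c(*q,20) for q in((155,228),(285,240),(262,455),(122,440))];print("liner",np.mean(L,0));
for i in range(4):
    e=L[(i+1)%4]-L[i];print(np.linalg.norm(e),np.degrees(np.arctan2(e[1],e[0])))
F=[c(28,445,112),c(25,465,112),c(437,486,112),c(433,508,112)];print("front",F,(F[1]+F[3])/2,np.linalg.norm(F[3]-F[1]),np.degrees(np.arctan2(*(F[1]-F[3])[[1,0]]))-90)
C=[c(75,65,130),c(483,108,130)];print("cab",C,np.mean(C,0),np.linalg.norm(C[0]-C[1]),np.degrees(np.arctan2(*(C[0]-C[1])[[1,0]]))-90)
H=[c(189,475,170),c(216,557,170)];print("handle",H,np.mean(H,0),np.linalg.norm(H[0]-H[1]),np.degrees(np.arctan2(*(H[0]-H[1])[[1,0]])))
# yellow/dish
print(pix2w(d,383,302,42),pix2w(d,350,213,30))
s=status.read_state();print(R.from_quat(s['ee_rot']).as_matrix().round(3))
E
```

```text
red lids [ 529.2100209  -362.88797605   42.        ] [ 462.53676714 -393.80588804   42.        ] [ 495.87339402 -378.34693204   42.        ] 73.49312926128222 24.878232876830584
base [array([ 540.14538979, -322.26950904,    6.        ]), array([ 570.39662315, -385.68636418,    6.        ]), array([ 420.62372105, -377.04299688,    6.        ])] [ 495.5101721  -381.36468053    6.        ]
blade [ 498.79161378 -375.41137072   84.        ] [array([ 488.90336558, -352.32836292,   84.        ]), array([ 503.84887409, -402.09674446,   84.        ]), array([ 491.46896459, -348.82045827,   84.        ]), array([ 510.94525087, -398.39991724,   84.        ])]
liner [574.85824633 229.45552553  20.        ]
91.79247720670442 -95.12354445600411
150.52709456579478 175.53593232998688
97.63851237430902 84.07297367909062
149.20439426902377 -6.699676341040917
front [array([503.08152409, 308.77686598, 112.        ]), array([490.6320135 , 310.09127255, 112.        ]), array([478.21049093,  52.2515927 , 112.        ]), array([464.5694399 ,  54.50649875, 112.        ])] [477.6007267  182.29888565 112.        ] 256.91016784390354 -5.822458173776894
cab [array([741.34301239, 281.84734672, 130.        ]), array([714.77768966,  24.7089492 , 130.        ])] [728.06035103 153.27814796 130.        ] 258.5070054186474 -5.898380505881647
handle [array([486.73461521, 188.06097752, 170.        ]), array([439.45536156, 170.76921292, 170.        ])] [463.09498838 179.41509522 170.        ] 50.34215875687947 20.08932763980622
[ 496.06240031 -225.62049357   42.        ] [ 681.00962932 -160.11285081   30.        ]
[[-0.001 -0.91  -0.416]
 [ 0.001 -0.416  0.91 ]
 [-1.     0.     0.001]]
```

```bash
cat >> h.py <<'E'
def mv(x,y,z,yaw):
    s=status.read_state();M=R.from_quat(s['ee_rot']).as_matrix();d=M.T@(np.array([x,y,z])-s['position'])
    cur=np.degrees(np.arctan2(M[1,2],M[0,2]));sp=-((yaw-cur+180)%360-180)
    print("pos",s['position'].round(1),"yaw",round(cur,2),"tilt",M[2].round(4),"move",d.round(1),"spin",round(sp,2),"F",s['contact_force'].round(1),"t",s['clock'],"w",round(s['gripper_width'],1))
E
python3 - <<'E'
from h import *
mv(496,-379,231,205)
E
```

```text
pos [ 259.7 -568.2  230.8] yaw 114.56 tilt [-1.e+00  1.e-04  1.e-03] move [-2.000e-01 -2.935e+02  7.380e+01] spin -90.44 F [ 0.1 -0.9 -0.4] t 0.25 w 85.8
```

apply_moves(
  targets="0 -29 7 -7 -1;0 -59 15 -14 -1;0 -90 22 -21 -1;0 -130 33 -28 -1;0 -170 43 -35 -1;0 -210 53 -42 -1;0 -240 60 -49 -1;0 -270 68 -56 -1;0 -293 74 -63 -1;0 -293.5 74 -70 -1",
)

```text
clock: 1.08
position: [499.2, -376.3, 230.8]
ee_rot: [0.707, 0.032, -0.706, 0.032]
contact_force: [-1.3, -1.0, -0.8]
gripper_width: 85.6
```

```bash
python3 - <<'E'
from h import *
mv(496,-379,150,205)
E
```

```text
pos [ 499.2 -376.3  230.8] yaw -174.82 tilt [-1.e+00 -2.e-04 -6.e-04] move [80.8  2.4  3.5] spin -19.82 F [-1.3 -1.  -0.8] t 1.0833 w 85.6
```

apply_moves(
  targets="10 1 1 -7 -1;30 1 1 -14 -1;50 1 1 -20 -1;60 1 1 -20 -1;60 1 1 -20 -1;60 1 1 -20 -1",
)

```text
clock: 1.58
position: [495.1, -380.3, 171.2]
ee_rot: [-0.691, -0.15, 0.691, -0.15]
contact_force: [-0.2, 0.1, 0.0]
gripper_width: 85.4
```

```bash
python3 - <<'E'
from h import *
mv(496,-379,52,205)
d=get_image("wrist");cv2.imwrite("pics/w1.png",d["img"][:,:,::-1])
print(w2pix(d,[[496,-379,84]]))
E
```

```text
pos [ 495.1 -380.3  171.2] yaw -155.55 tilt [-1.e+00 -2.e-04  9.e-04] move [119.2  -0.8  -1.5] spin -0.55 F [-0.2  0.1  0. ] t 1.5833 w 85.4
[[310.64272328 251.41940938]]
```

View pics/w1.png

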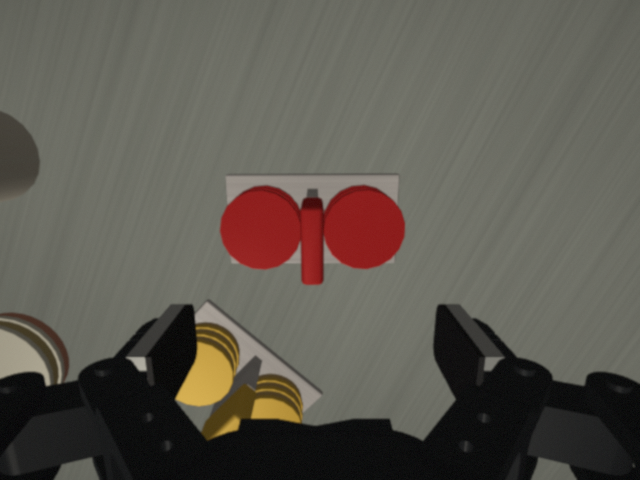

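apply_moves(
  targets="35 0 -1 0 -1;70 0 -1 0 -1;95 0 -1 0 -1;110 0 -1 0 -1;119 0 -1 0 -1;119 0 -1 0 -1;119 0 -1 0 1;119 0 -1 0 1;119 0 -1 0 1;119 0 -1 0 1",
)

```text
clock: 2.47
position: [496.8, -380.1, 53.8]
ee_rot: [0.692, 0.15, -0.69, 0.151]
contact_force: [-0.6, 0.0, -0.1]
gripper_width: 38.7
```

apply_moves(
  targets="0 0 0 0 1;0 0 0 0 1;0 0 0 0 1",
)

```text
clock: 2.72
position: [496.6, -379.8, 53.1]
ee_rot: [0.691, 0.15, -0.69, 0.151]
contact_force: [-0.2, 0.2, 2.9]
gripper_width: 13.3
```

```bash
python3 - <<'E'
from h import *
mv(496,-379,180,205)
E
```

```text
pos [ 496.6 -379.8   53.1] yaw -155.42 tilt [-1.      0.0012 -0.001 ] move [-1.269e+02 -9.000e-01  1.000e-01] spin -0.42 F [-0.2  0.2  2.9] t 2.7167 w 13.3
```

apply_moves(
  targets="-5 0 0 0 1;-15 0 0 0 1;-30 0 0 0 1;-50 0 0 0 1;-75 0 0 0 1;-105 0 0 0 1;-135 0 0 0 1;-165 0 0 0 1;-190 0 0 0 1;-190 0 0 0 1",
)

```text
clock: 3.55
position: [497.9, -381.3, 249.2]
ee_rot: [0.694, 0.148, -0.688, 0.154]
contact_force: [0.3, -0.4, -3.3]
gripper_width: 13.3
```

```bash
python3 - <<'E'
from h import *
mv(575,229.5,243,174.1)
d=get_image("scene");cv2.imwrite("pics/s1.png",d["img"][:,:,::-1])
E
```

```text
pos [ 497.9 -381.3  249.2] yaw -155.4 tilt [-0.9999  0.0099 -0.0061] move [   3.  -523.3 -324.3] spin 30.5 F [ 0.3 -0.4 -3.3] t 3.55 w 13.3
```

View pics/s1.png

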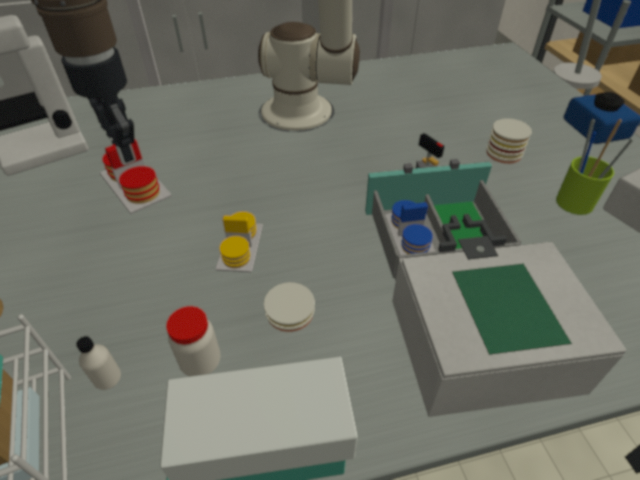

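apply_moves(
  targets="0 -8 -5 1 1;0 -24 -15 2 1;0 -45 -28 4 1;0 -70 -43 6 1;0 -97 -60 8 1;0 -124 -77 9 1;0 -151 -94 11 1;0 -178 -110 13 1;0 -205 -127 14 1;0 -230 -142 15 1",
)

```text
clock: 4.43
position: [527.8, -109.5, 239.7]
ee_rot: [-0.703, -0.059, 0.707, -0.058]
contact_force: [1.0, 0.3, -5.1]
gripper_width: 13.2
```

```bash
python3 - <<'E'
from h import *
mv(575,229.5,243,174.1)
E
```

```text
pos [ 527.8 -109.5  239.7] yaw -170.5 tilt [-1.     -0.0019  0.0051] move [  -3.2 -326.6 -102.5] spin 15.4 F [ 1.   0.3 -5.1] t 4.4333 w 13.2
```

apply_moves(
  targets="0 -32 -10 2 1;0 -65 -20 4 1;0 -98 -31 6 1;0 -130 -41 8 1;0 -163 -51 10 1;0 -195 -61 11 1;0 -227 -71 12 1;0 -257 -81 13 1;0 -282 -89 14 1;0 -302 -95 15.4 1",
)

```text
clock: 5.27
position: [571.6, 203.9, 239.1]
ee_rot: [-0.704, 0.037, 0.708, 0.035]
contact_force: [0.4, -0.9, -4.7]
gripper_width: 13.0
```

apply_moves(
  targets="0 -5 -1 0 1;0 -10 -3 0 1;0 -12 -4 0 1;0 -12 -4 0 1;0 -12 -4 0 1",
)

```text
clock: 5.68
position: [577.9, 212.6, 241.7]
ee_rot: [-0.706, 0.037, 0.707, 0.036]
contact_force: [-1.1, -0.3, -5.5]
gripper_width: 13.4
```

```bash
python3 - <<'E'
from h import *
mv(575,229.5,73,174.1)
d=get_image("top");cv2.imwrite("pics/t2.png",d["img"][:,:,::-1]);crop(d,95,150,275,350,3,"pics/t2.png")
d=get_image("wrist");cv2.imwrite("pics/w2.png",d["img"][:,:,::-1])
E
```

```text
pos [577.9 212.6 241.7] yaw 174.11 tilt [-1.0e+00  9.0e-04  1.3e-03] move [168.7 -16.7   4.4] spin 0.01 F [-1.1 -0.3 -5.5] t 5.6833 w 13.4
```

View pics/w2.png

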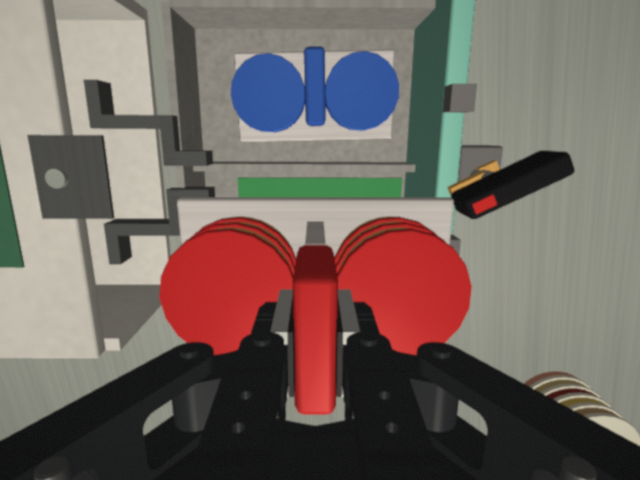

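View pics/t2.png

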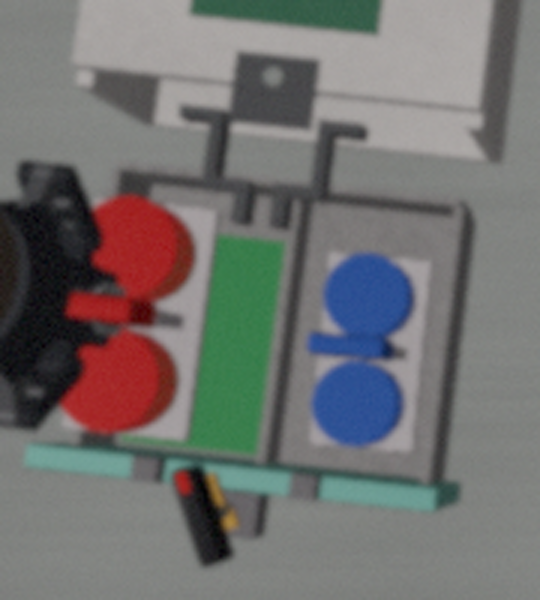

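apply_moves(
  targets="5 -6 2 0 1;15 -12 3 0 1;30 -16.5 4.5 0 1;50 -16.5 4.5 0 1;70 -16.5 4.5 0 1;90 -16.5 4.5 0 1;105 -16.5 4.5 0 1;118 -16.5 4.5 0 1;120 -16.5 4.5 0 1;120 -16.5 4.5 0 1",
)

```text
clock: 6.62
position: [574.6, 230.3, 120.7]
ee_rot: [-0.705, 0.037, 0.707, 0.035]
contact_force: [0.4, 0.1, -4.4]
gripper_width: 13.5
```

```bash
python3 - <<'E'
from h import *
mv(575,229.5,73,174.1)
d=get_image("top");crop(d,95,150,275,350,3,"pics/t3.png")
d=get_image("scene");crop(d,340,120,540,280,4,"pics/s3.png")
E
```

```text
pos [574.6 230.3 120.7] yaw 174.18 tilt [-1.      0.0021  0.0025] move [47.7  0.7 -0.6] spin 0.08 F [ 0.4  0.1 -4.4] t 6.6167 w 13.5
```

View pics/t3.png

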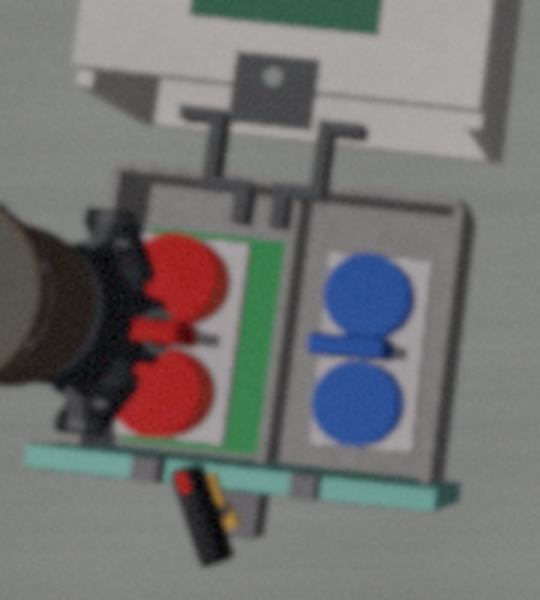

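View pics/s3.png

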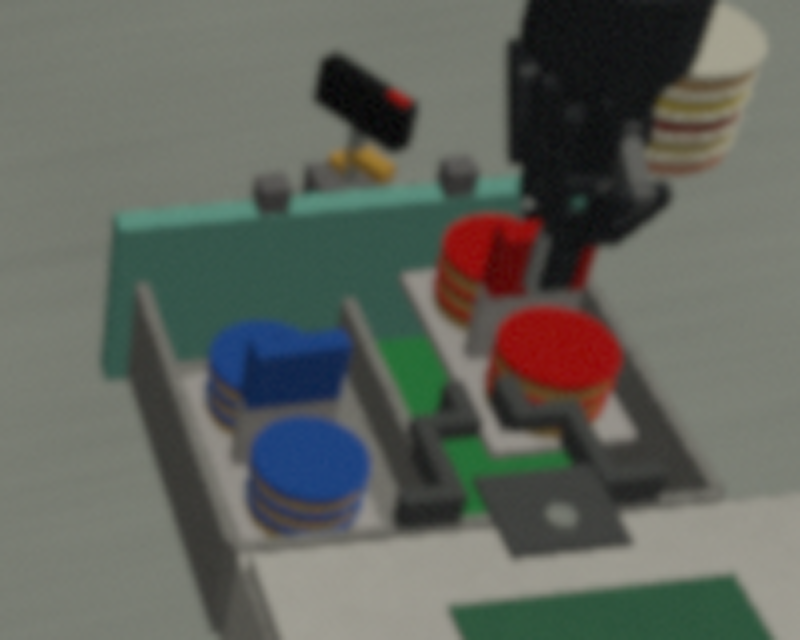

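apply_moves(
  targets="5 0 0 0 1;13 0 0 0 1;21 0 0 0 1;29 0 0 0 1;35 0 0 0 1;39 0 0 0 1;41 0 0 0 1;43 0 0 0 1;44 0 0 0 1;44 0 0 0 1",
)

```text
clock: 7.55
position: [575.5, 230.6, 78.3]
ee_rot: [0.706, -0.036, -0.706, -0.036]
contact_force: [0.6, -0.6, -4.0]
gripper_width: 13.3
```

apply_moves(
  targets="1 0 0 0 1;2 0 0 0 1;2 0 0 0 1;2 0 0 0 1",
)

```text
clock: 7.88
position: [575.4, 230.5, 76.4]
ee_rot: [0.706, -0.036, -0.706, -0.036]
contact_force: [-0.2, -0.1, -4.4]
gripper_width: 13.0
```

```bash
python3 - <<'E'
from h import *
mv(575,229.5,73,174.1)
d=get_image("scene");crop(d,340,120,540,280,4,"pics/s4.png")
E
```

```text
pos [575.4 230.5  76.4] yaw 174.17 tilt [-1.e+00 -1.e-04 -1.e-04] move [3.4 1.1 0.3] spin 0.07 F [-0.2 -0.1 -4.4] t 7.8833 w 13.0
```

View pics/s4.png

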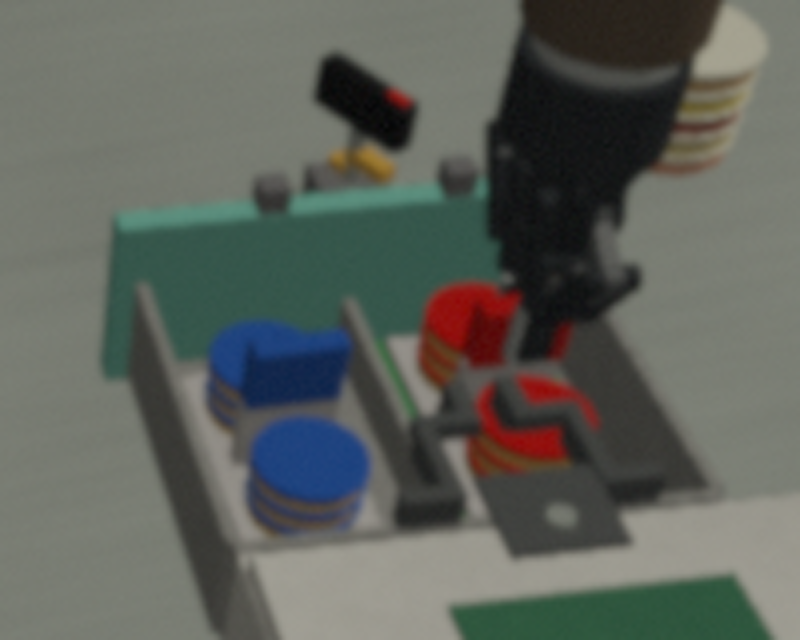

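apply_moves(
  targets="1 0 0 0 1;2 0 0 0 1;2 0 0 0 1;3 0 0 0 1;3 0 0 0 1;3 0 0 0 1",
)

```text
clock: 8.43
position: [575.4, 230.4, 73.2]
ee_rot: [-0.706, 0.036, 0.706, 0.036]
contact_force: [0.7, 0.3, -4.7]
gripper_width: 13.2
```

apply_moves(
  targets="1 0 0 0 1;1 0 0 0 1;2 0 0 0 1;2 0 0 0 1",
)

```text
clock: 8.77
position: [576.1, 230.6, 73.0]
ee_rot: [0.707, -0.036, -0.706, -0.036]
contact_force: [-1.4, -1.5, 5.1]
gripper_width: 13.0
```

apply_moves(
  targets="-1 0 0 0 1;-1 0 0 0 -1;-1 0 0 0 -1;-1 0 0 0 -1;-1 0 0 0 -1;-1 0 0 0 -1;-1 0 0 0 -1;-1 0 0 0 -1",
)

```text
clock: 9.43
position: [575.5, 230.5, 72.3]
ee_rot: [0.706, -0.036, -0.706, -0.036]
contact_force: [-0.7, 0.2, 0.0]
gripper_width: 84.9
```

apply_moves(
  targets="-10 0 0 0 -1;-35 0 0 0 -1;-65 0 0 0 -1;-100 0 0 0 -1;-135 0 0 0 -1;-170 0 0 0 -1;-190 0 0 0 -1;-190 0 0 0 -1",
)

```text
clock: 10.1
position: [577.8, 231.4, 270.0]
ee_rot: [0.71, -0.033, -0.702, -0.038]
contact_force: [0.1, 0.1, 0.0]
gripper_width: 85.2
```

```bash
python3 - <<'E'
from h import *
mv(464,181,263,110)
d=get_image("top");crop(d,95,150,275,350,3,"pics/t5.png")
d=get_image("wrist");cv2.imwrite("pics/w5.png",d["img"][:,:,::-1])
E
```

```text
pos [577.8 231.4 270. ] yaw 174.21 tilt [-0.9999 -0.007  -0.0109] move [  5.4  61.7 108.2] spin 64.21 F [0.1 0.1 0. ] t 10.1 w 85.2
```

View pics/w5.png

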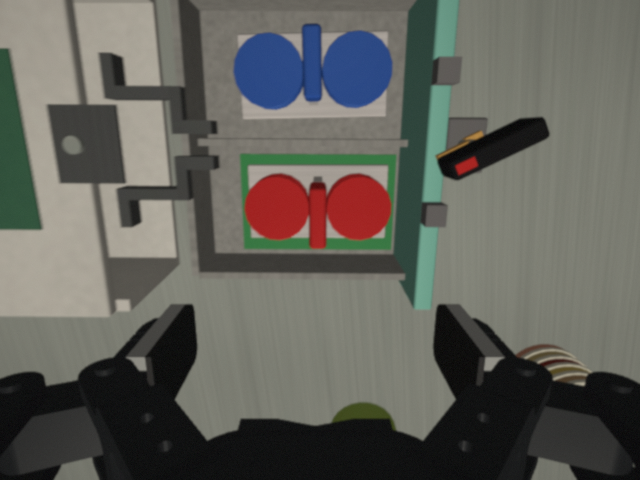

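View pics/t5.png

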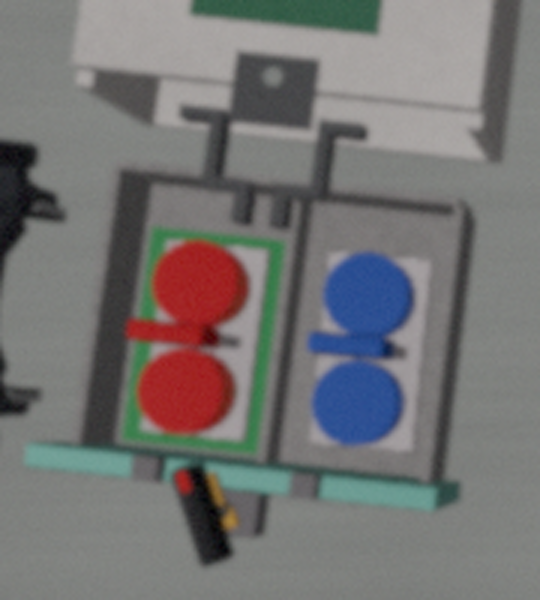

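apply_moves(
  targets="0 7 11 7 -1;0 14 24 14 -1;0 22 38 21 -1;0 30 52 28 -1;0 38 66 35 -1;0 46 80 42 -1;0 54 94 49 -1;0 60 105 56 -1;0 62 108 63 -1;0 62 108 64 -1",
)

```text
clock: 11.03
position: [460.1, 178.9, 261.3]
ee_rot: [-0.579, 0.406, 0.58, 0.405]
contact_force: [0.3, -0.1, 0.3]
gripper_width: 85.1
```

apply_moves(
  targets="5 0 0 0 -1;10 0 0 0 -1;10 0 0 0 -1;10 0 0 0 -1",
)

```text
clock: 11.37
position: [461.7, 179.7, 251.2]
ee_rot: [-0.58, 0.405, 0.58, 0.404]
contact_force: [0.3, -0.1, 0.9]
gripper_width: 85.2
```

```bash
python3 - <<'E'
from h import *
mv(464,181,147,110)
d=get_image("wrist");cv2.imwrite("pics/w6.png",d["img"][:,:,::-1])
np.savez("w6.npz",**d)
E
```

```text
pos [461.7 179.7 251.2] yaw 110.23 tilt [-1.0e+00  2.1e-03 -7.0e-04] move [104.2  -2.9   0.5] spin 0.23 F [ 0.3 -0.1  0.9] t 11.3667 w 85.2
```

View pics/w6.png

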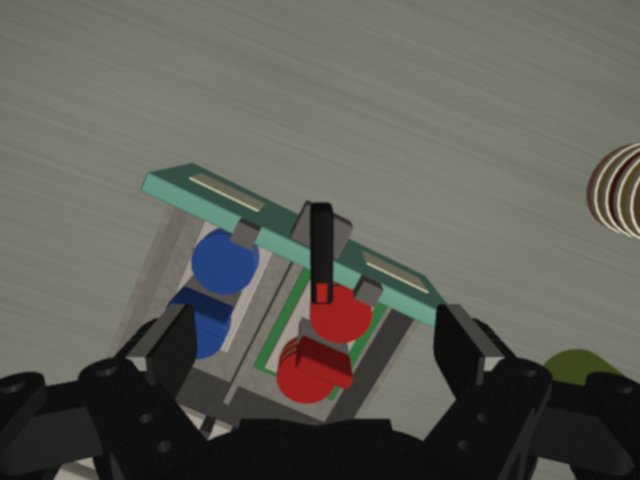

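```bash
python3 - <<'E'
from h import *
d=dict(np.load("w6.npz"))
crop(d,270,180,370,320,4,"pics/w6c.png")
E
```

```text
(no output)
```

View pics/w6c.png

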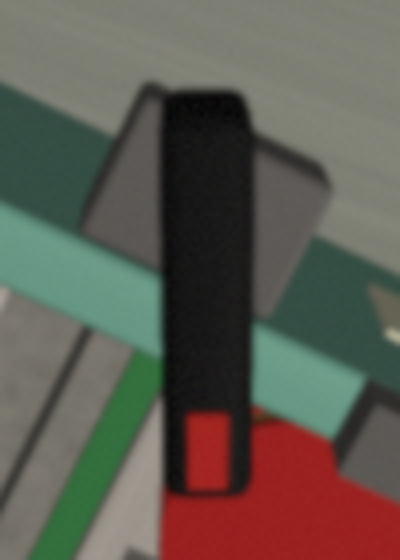

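```bash
python3 - <<'E'
from h import *
d=dict(np.load("w6.npz"))
a=pix2w(d,321.9,303,170);b=pix2w(d,321.6,210.5,170)
print(a,b,(a+b)/2,np.linalg.norm(a-b),np.degrees(np.arctan2(*(a-b)[[1,0]])))
# panel outer-top edge corners
p=pix2w(d,144,188,112)
c=(a+b)/2
mv(c[0],c[1],147,np.degrees(np.arctan2(*(a-b)[[1,0]]))+90)
E
```

```text
[489.91743961 193.76451007 170.        ] [436.45199983 173.6116937  170.        ] [463.18471972 183.68810189 170.        ] 57.13745933314151 20.653013964911004
pos [461.8 179.8 251.7] yaw 110.22 tilt [-1.0e+00  1.2e-03 -5.0e-04] move [104.7  -2.7   3.2] spin -0.44 F [0.6 0.2 0.2] t 11.4167 w 85.2
```

apply_moves(
  targets="20 -1 1 0 -1;50 -2 3 0 -1;75 -2.5 3 0 -1;95 -2.5 3 0 -1;106 -2.5 3 0 -1;109.5 -2.5 3 0 -1;109.5 -2.5 3 0 -1;109.5 -2.5 3 0 -1",
)

```text
clock: 12.08
position: [463.7, 183.8, 143.5]
ee_rot: [0.58, -0.404, -0.58, -0.405]
contact_force: [0.2, -0.0, 0.6]
gripper_width: 85.1
```

```bash
python3 - <<'E'
from h import *
mv(463.5,183.7,142,110.6)
d=get_image("wrist");cv2.imwrite("pics/w7.png",d["img"][:,:,::-1])
E
```

```text
pos [463.7 183.8 143.5] yaw 110.2 tilt [-1.0e+00 -1.3e-03  1.0e-04] move [ 1.5  0.2 -0.1] spin -0.4 F [ 0.2 -0.   0.6] t 12.0833 w 85.1
```

View pics/w7.png

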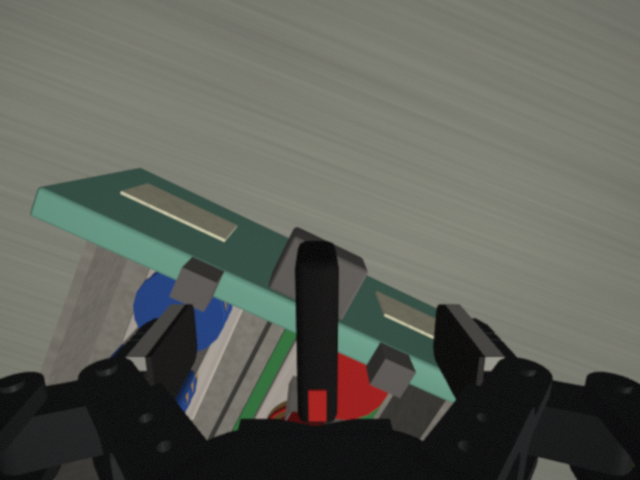

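The picture shows the T-handle bar (column about 317, rows 245–420) centred between the open pads. I'm closing on it now.

apply_moves(
  targets="0 0 0 0 1;0 0 0 0 1;0 0 0 0 1;0 0 0 0 1;0 0 0 0 1;0 0 0 0 1;0 0 0 0 1;0 0 0 0 1",
)

```text
clock: 12.8
position: [463.3, 184.0, 143.2]
ee_rot: [0.58, -0.404, -0.58, -0.405]
contact_force: [-0.7, 2.4, 0.2]
gripper_width: 12.8
```

```bash
python3 - <<'E'
from h import *
mv(463.7,183.8,143.5,84.1)
print(status.read_state()['wrist_torque'])
E
```

```text
pos [463.3 184.  143.2] yaw 110.21 tilt [-1.0e+00 -1.3e-03  4.0e-04] move [-0.3 -0.3 -0.3] spin 26.11 F [-0.7  2.4  0.2] t 12.8 w 12.8
[0.46736569 0.22033883 0.19741271]
```

apply_moves(
  targets="0 0 0 4 1;0 0 0 8 1;0 0 0 12 1;0 0 0 16 1;0 0 0 19 1;0 0 0 22 1;0 0 0 24 1;0 0 0 25 1;0 0 0 25 1;0 0 0 25 1",
)

```text
clock: 13.63
position: [463.3, 184.5, 143.2]
ee_rot: [-0.478, 0.52, 0.479, 0.521]
contact_force: [-2.6, 4.6, 1.7]
gripper_width: 13.0
```

```bash
python3 - <<'E'
from h import *
mv(463.7,183.8,143.5,84.1)
print(status.read_state()['wrist_torque'])
E
```

```text
pos [463.3 184.5 143.2] yaw 85.19 tilt [-1.e+00 -9.e-04  2.e-03] move [-0.3 -0.5 -0.7] spin 1.09 F [-2.6  4.6  1.7] t 13.6333 w 13.0
[1.31183701 0.61871986 0.03567234]
```

apply_moves(
  targets="0 0 0 1 1;0 0 0 1 1;0 0 0 2 1;0 0 0 2 1",
)

```text
clock: 13.97
position: [463.3, 184.6, 143.2]
ee_rot: [-0.47, 0.528, 0.47, 0.529]
contact_force: [-1.9, 5.0, 2.3]
gripper_width: 13.0
```

```bash
python3 - <<'E'
from h import *
mv(463.7,183.8,143.5,84.1)
print(status.read_state()['wrist_torque'])
d=get_image("top");crop(d,95,150,275,350,3,"pics/t8.png")
d=get_image("wrist");cv2.imwrite("pics/w8.png",d["img"][:,:,::-1])
E
```

```text
pos [463.3 184.6 143.2] yaw 83.25 tilt [-1.     -0.001   0.0019] move [-0.3 -0.5 -0.7] spin -0.85 F [-1.9  5.   2.3] t 13.9667 w 13.0
[1.43527098 0.69447463 0.36621273]
```

View pics/t8.png

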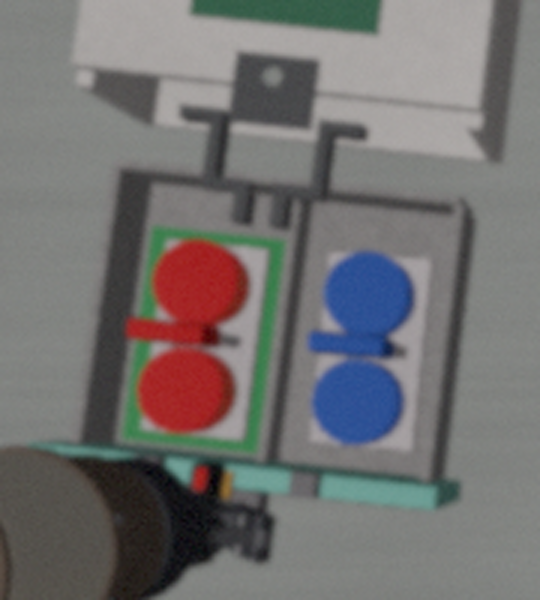

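View pics/w8.png

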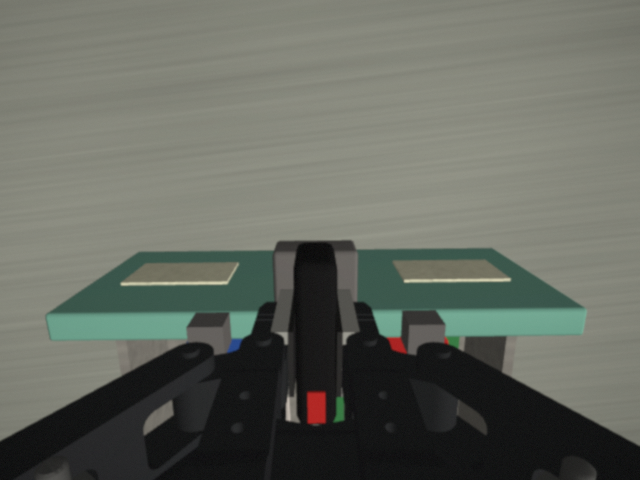

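apply_moves(
  targets="0 -2 0 0 1;0 -6 0 0 1;0 -12 0 0 1;0 -20 0.3 0 1;0 -28 0.4 0 1;0 -36 0.5 0 1;0 -44 0.7 0 1;0 -52 0.8 0 1;0 -58 0.9 0 1;0 -60 0.9 0 1",
)

```text
clock: 14.9
position: [523.4, 178.1, 143.2]
ee_rot: [-0.47, 0.528, 0.47, 0.529]
contact_force: [-2.7, 4.8, 5.2]
gripper_width: 13.0
```

```bash
cat >> h.py <<'E'
def rep():
    s=status.read_state();f=s['contact_force'];a=np.radians(-5.9);c=np.array([np.cos(a),np.sin(a)]);l=np.array([-c[1],c[0]])
    M=R.from_quat(s['ee_rot']).as_matrix();p=s['position'][:2]-[463.3,184.6]
    print("t",round(s['clock'],2),"along",(p@c).round(1),"lat",(p@l).round(2),"Fa",(f[:2]@c).round(1),"Fl",(f[:2]@l).round(1),"Fz",f[2].round(1),"z",s['position'][2].round(1),"yaw",np.degrees(np.arctan2(M[1,2],M[0,2])).round(2),"T",s['wrist_torque'].round(2),"w",round(s['gripper_width'],1))
E
python3 -c "
from h import *
rep()"
```

```text
t 14.9 along 60.4 lat -0.29 Fa -3.2 Fl 4.5 Fz 5.2 z 143.2 yaw 83.25 T [1.63 1.04 0.37] w 13.0
```

apply_moves(
  targets="0 -3 0 0 1;0 -9 0 0 1;0 -17 0.3 0 1;0 -25 0.4 0 1;0 -33 0.5 0 1;0 -41 0.6 0 1;0 -49 0.7 0 1;0 -57 0.8 0 1;0 -65 1 0 1;0 -70 1 0 1",
)

```text
clock: 15.73
position: [591.9, 170.7, 143.2]
ee_rot: [-0.469, 0.529, 0.47, 0.528]
contact_force: [-4.4, 6.4, 5.4]
gripper_width: 12.9
```

```bash
python3 -c "
from h import *
rep()
d=get_image('wrist');cv2.imwrite('pics/w9.png',d['img'][:,:,::-1])
d=get_image('top');crop(d,95,150,275,350,3,'pics/t9.png')"
```

```text
t 15.73 along 129.3 lat -0.57 Fa -5.0 Fl 6.0 Fz 5.4 z 143.2 yaw 83.26 T [1.67 1.61 0.4 ] w 12.9
```

View pics/t9.png

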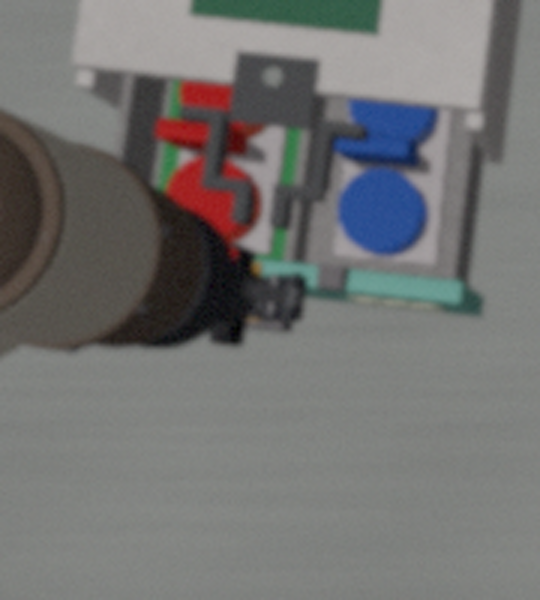

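View pics/w9.png

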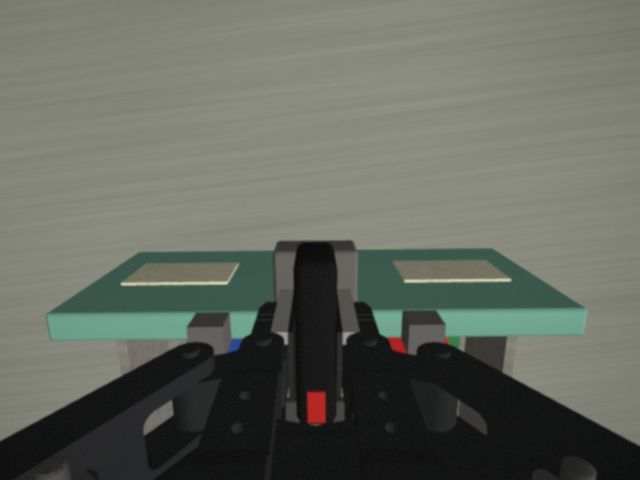

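apply_moves(
  targets="0 -2 0.3 0 1;0 -5 0.6 0 1;0 -9 1 0 1;0 -13 1 0 1;0 -17 1.1 0 1;0 -21 1.1 0 1;0 -25 1.2 0 1;0 -29 1.2 0 1;0 -33 1.3 0 1;0 -35 1.3 0 1",
)

```text
clock: 16.67
position: [625.8, 167.2, 143.2]
ee_rot: [-0.469, 0.529, 0.47, 0.528]
contact_force: [-5.8, 4.0, 6.5]
gripper_width: 13.0
```

```bash
python3 -c "
from h import *
rep()"
```

```text
t 16.67 along 163.4 lat -0.64 Fa -6.2 Fl 3.4 Fz 6.5 z 143.2 yaw 83.24 T [1.33 1.76 0.41] w 13.0
```

apply_moves(
  targets="0 -2 0.2 0 1;0 -4 0.2 0 1;0 -6 0.2 0 1;0 -8 0.3 0 1;0 -10 0.3 0 1;0 -12 0.4 0 1;0 -14 0.4 0 1;0 -16 0.4 0 1;0 -18 0.5 0 1;0 -20 0.5 0 1",
)

```text
clock: 17.5
position: [645.0, 165.1, 143.2]
ee_rot: [-0.469, 0.53, 0.47, 0.527]
contact_force: [-6.4, 3.4, 6.1]
gripper_width: 12.9
```

```bash
python3 -c "
from h import *
rep()"
```

```text
t 17.5 along 182.7 lat -0.68 Fa -6.7 Fl 2.7 Fz 6.1 z 143.2 yaw 83.23 T [1.13 1.84 0.44] w 12.9
```

apply_moves(
  targets="0 -2 0.1 0 1;0 -4 0.1 0 1;0 -6 0.1 0 1;0 -8 0.1 0 1;0 -10 0.1 0 1;0 -12 0.2 0 1;0 -14 0.2 0 1;0 -16 0.2 0 1;0 -18 0.3 0 1;0 -20 0.3 0 1",
)

```text
clock: 18.33
position: [664.6, 163.0, 143.2]
ee_rot: [-0.469, 0.53, 0.47, 0.527]
contact_force: [-6.9, 3.1, 6.3]
gripper_width: 12.8
```

```bash
python3 -c "
from h import *
rep()
d=get_image('scene');crop(d,340,120,540,280,4,'pics/s10.png')"
```

```text
t 18.33 along 202.5 lat -0.76 Fa -7.2 Fl 2.3 Fz 6.3 z 143.2 yaw 83.23 T [1.06 1.96 0.41] w 12.8
```

View pics/s10.png

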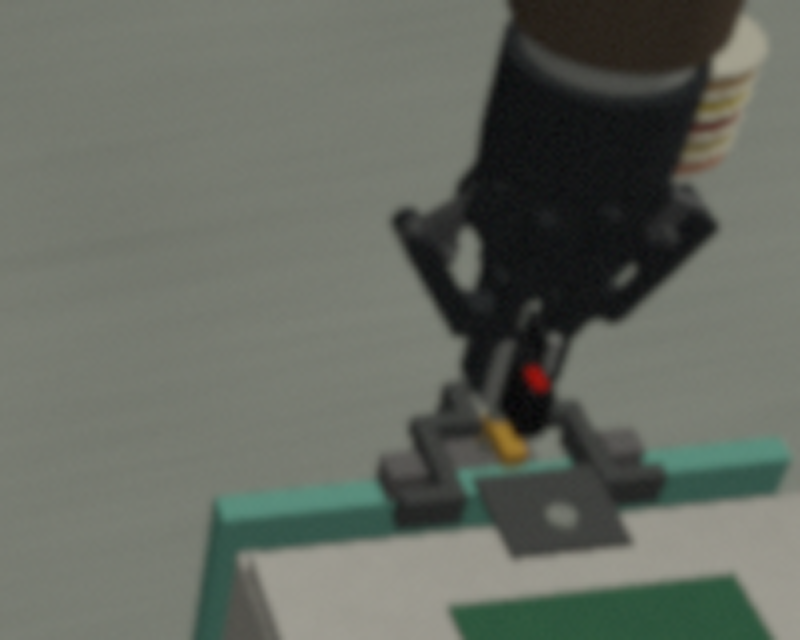

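apply_moves(
  targets="0 -1 0.1 0 1;0 -2 0.1 0 1;0 -3 0.1 0 1;0 -4 0.1 0 1;0 -5 0.1 0 1;0 -6 0.1 0 1;0 -7 0.1 0 1;0 -8 0.2 0 1;0 -9 0.2 0 1;0 -9 0.2 0 1",
)

```text
clock: 19.22
position: [673.7, 162.0, 143.2]
ee_rot: [-0.469, 0.53, 0.47, 0.527]
contact_force: [-6.9, 3.0, 5.8]
gripper_width: 13.1
```

```bash
python3 -c "
from h import *
rep()"
```

```text
t 19.22 along 211.6 lat -0.81 Fa -7.2 Fl 2.2 Fz 5.8 z 143.2 yaw 83.23 T [0.93 1.83 0.38] w 13.1
```

apply_moves(
  targets="0 -1 0 0 1;0 -2 0 0 1;0 -3 0 0 1;0 -3 0 0 1",
)

```text
clock: 19.55
position: [674.5, 162.0, 143.2]
ee_rot: [-0.468, 0.531, 0.471, 0.526]
contact_force: [-13.3, 5.2, 9.8]
gripper_width: 12.9
```

apply_moves(
  targets="0 -1 0 0 1;0 -2 0 0 1;0 -2 0 0 1",
)

```text
clock: 19.8
position: [674.7, 161.9, 143.2]
ee_rot: [-0.467, 0.532, 0.472, 0.525]
contact_force: [-17.2, 6.1, 11.9]
gripper_width: 13.4
```

```bash
python3 -c "
from h import *
rep()"
```

```text
t 19.8 along 212.6 lat -0.81 Fa -17.7 Fl 4.3 Fz 11.9 z 143.2 yaw 83.24 T [1.75 4.81 0.36] w 13.4
```

```bash
python3 -c "
from h import *
d=get_image('scene');crop(d,380,180,540,300,5,'pics/s11.png')
np.savez('s11.npz',**d)
rep()
s=status.read_state()
a=np.radians(-6.2);c=np.array([np.cos(a),np.sin(a)])
print((s['position'][:2]-[728.06,153.28])@c)"
```

```text
t 19.85 along 212.6 lat -0.82 Fa -18.6 Fl 3.8 Fz 12.3 z 143.2 yaw 83.24 T [1.77 4.76 0.33] w 12.9
-53.99032250851493
```

View pics/s11.png

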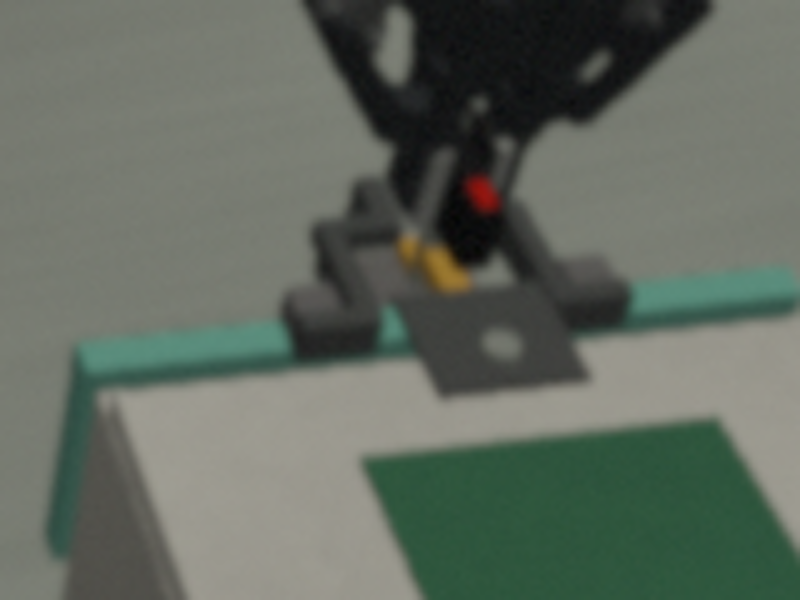

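apply_moves(
  targets="0 0 0 -3 1;0 0 0 -6 1;0 0 0 -9 1;0 0 0 -12 1",
)

```text
clock: 20.18
position: [674.7, 161.6, 143.2]
ee_rot: [-0.519, 0.48, 0.525, 0.473]
contact_force: [-17.0, 4.4, 11.8]
gripper_width: 12.8
```

```bash
python3 -c "
from h import *
rep()"
```

```text
t 20.18 along 212.7 lat -1.14 Fa -17.3 Fl 2.6 Fz 11.8 z 143.2 yaw 95.25 T [ 1.48  4.58 -0.21] w 12.8
```

apply_moves(
  targets="0 0 0 -3 1;0 0 0 -7 1;0 0 0 -11 1;0 0 0 -15 1",
)

```text
clock: 20.52
position: [674.8, 161.3, 143.2]
ee_rot: [-0.577, 0.407, 0.583, 0.401]
contact_force: [-17.3, 3.1, 10.9]
gripper_width: 13.0
```

```bash
python3 -c "
from h import *
rep()"
```

```text
t 20.52 along 212.8 lat -1.47 Fa -17.5 Fl 1.3 Fz 10.9 z 143.2 yaw 110.29 T [ 1.24  4.46 -0.14] w 13.0
```

apply_moves(
  targets="0 0 0 -4 1;0 0 0 -8 1;0 0 0 -12 1;0 0 0 -16 1;0 0 0 -20 1",
)

```text
clock: 20.93
position: [675.0, 160.8, 143.2]
ee_rot: [-0.638, 0.3, 0.645, 0.295]
contact_force: [-16.8, 2.3, 11.0]
gripper_width: 13.2
```

```bash
python3 -c "
from h import *
rep()"
```

```text
t 20.93 along 213.1 lat -1.9 Fa -17.0 Fl 0.6 Fz 11.0 z 143.2 yaw 130.28 T [ 0.88  4.18 -0.19] w 13.2
```

apply_moves(
  targets="0 0 0 -4 1;0 0 0 -8 1;0 0 0 -12 1;0 0 0 -16 1;0 0 0 -20 1",
)

```text
clock: 21.35
position: [675.5, 160.5, 143.2]
ee_rot: [-0.68, 0.183, 0.687, 0.179]
contact_force: [-14.8, 1.9, 11.1]
gripper_width: 13.1
```

```bash
python3 -c "
from h import *
rep()"
```

```text
t 21.35 along 213.5 lat -2.12 Fa -14.9 Fl 0.3 Fz 11.1 z 143.2 yaw 150.28 T [ 0.64  3.85 -0.19] w 13.1
```

apply_moves(
  targets="0 0 0 -4 1;0 0 0 -8 1;0 0 0 -12 1;0 0 0 -16 1;0 0 0 -18 1",
)

```text
clock: 21.77
position: [675.9, 160.4, 143.2]
ee_rot: [-0.7, 0.074, 0.707, 0.071]
contact_force: [-13.9, 1.6, 9.4]
gripper_width: 13.3
```

```bash
python3 -c "
from h import *
rep()"
```

```text
t 21.77 along 213.9 lat -2.2 Fa -13.9 Fl 0.1 Fz 9.4 z 143.2 yaw 168.24 T [ 0.59  3.61 -0.2 ] w 13.3
```

apply_moves(
  targets="0 0 0 -2 1;0 0 0 -4 1;0 0 0 -5 1;0 0 0 -5 1",
)

```text
clock: 22.1
position: [676.0, 160.4, 143.2]
ee_rot: [-0.702, 0.044, 0.709, 0.041]
contact_force: [-13.7, 2.2, 9.9]
gripper_width: 12.8
```

```bash
python3 -c "
from h import *
rep()
M=R.from_quat(status.read_state()['ee_rot']).as_matrix();print(M.round(3))
d=get_image('scene');crop(d,380,180,540,300,5,'pics/s12.png')"
```

```text
t 22.1 along 214.1 lat -2.21 Fa -13.9 Fl 0.8 Fz 9.9 z 143.2 yaw 173.13 T [0.6  3.54 0.04] w 12.8
[[-0.01  -0.12  -0.993]
 [-0.003 -0.993  0.12 ]
 [-1.     0.004  0.01 ]]
```

View pics/s12.png

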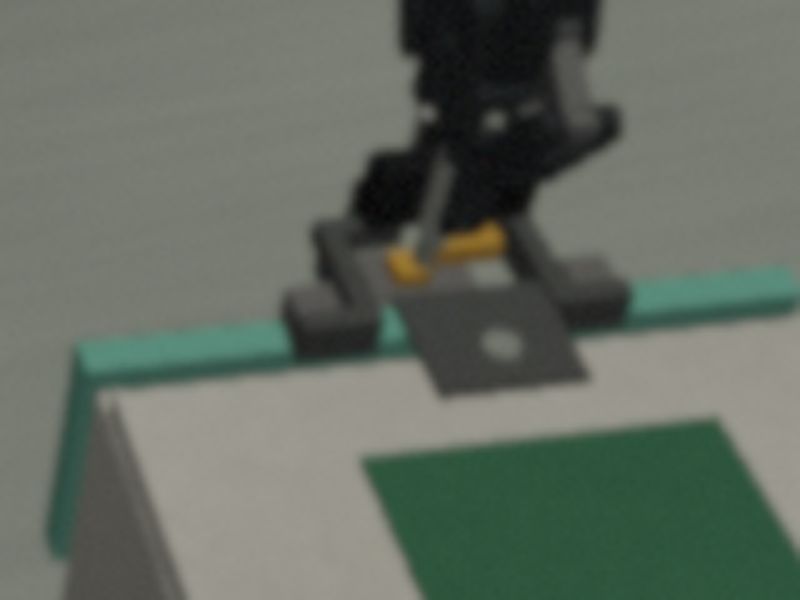

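apply_moves(
  targets="0 0 1 0 1;0 0 2 0 1;0 0 3 0 1;0 0 3 0 1",
)

```text
clock: 22.48
position: [675.7, 160.5, 143.2]
ee_rot: [-0.704, 0.043, 0.707, 0.042]
contact_force: [-5.5, 0.1, 5.9]
gripper_width: 13.0
```

```bash
python3 -c "
from h import *
rep()"
```

```text
t 22.48 along 213.8 lat -2.15 Fa -5.5 Fl -0.4 Fz 5.9 z 143.2 yaw 173.11 T [ 0.    1.47 -0.01] w 13.0
```

Force is down to 5.5 N, about the spring load. I'm letting go now.

apply_moves(
  targets="0 0 1 0 1;0 0 1 0 -1;0 0 1 0 -1;0 0 1 0 -1;0 0 1 0 -1;0 0 1 0 -1;0 0 1 0 -1;0 0 1 0 -1",
)

```text
clock: 23.15
position: [677.0, 162.1, 142.6]
ee_rot: [-0.706, 0.042, 0.706, 0.042]
contact_force: [-0.0, -0.2, 0.2]
gripper_width: 85.5
```

```bash
python3 -c "
from h import *
rep()
d=get_image('scene');crop(d,380,180,540,300,5,'pics/s13.png')"
```

```text
t 23.15 along 214.9 lat -0.45 Fa 0.0 Fl -0.2 Fz 0.2 z 142.6 yaw 173.16 T [-0.    0.05  0.01] w 85.5
```

View pics/s13.png

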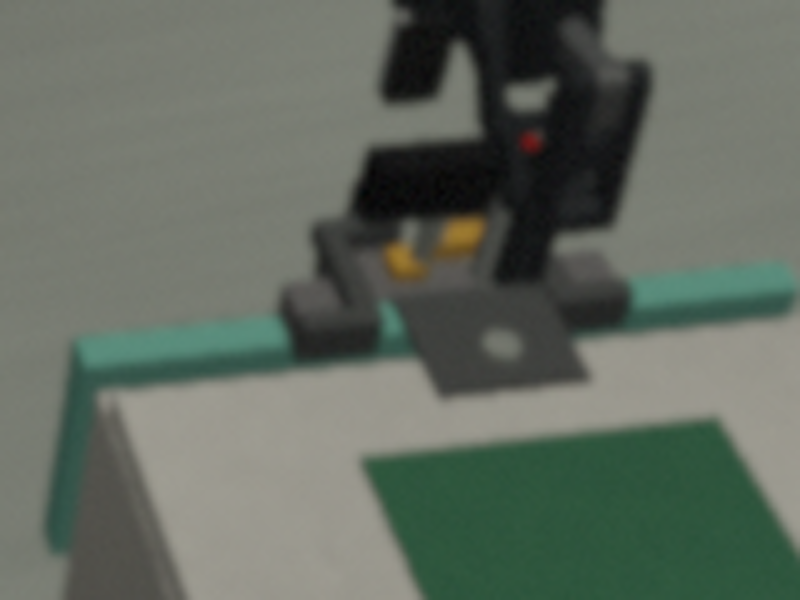

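Drawer holds. Retract straight up.

apply_moves(
  targets="-10 0 0 0 -1;-30 0 0 0 -1;-60 0 0 0 -1;-90 0 0 0 -1;-120 0 0 0 -1;-140 0 0 0 -1;-150 0 0 0 -1;-150 0 0 0 -1",
)

```text
clock: 23.87
position: [677.9, 162.3, 296.7]
ee_rot: [0.708, -0.041, -0.704, -0.043]
contact_force: [0.5, -0.5, 0.9]
gripper_width: 85.3
```

apply_moves(
  targets="0 -20 60 0 -1;0 30 30 0 -1;0 60 60 0 -1;0 100 90 0 -1;0 120 120 0 -1;0 150 150 0 -1;0 150 150 0 -1",
)

```text
clock: 24.45
position: [504.0, 27.8, 291.5]
ee_rot: [-0.704, 0.043, 0.708, 0.043]
contact_force: [0.4, 1.3, -0.1]
gripper_width: 85.2
```

```bash
python3 -c "
from h import *
rep()
d=get_image('top');cv2.imwrite('pics/t14.png',d['img'][:,:,::-1])
crop(d,95,50,275,250,3,'pics/t14c.png')
d=get_image('scene');crop(d,340,120,540,280,4,'pics/s14.png')"
```

```text
t 24.45 along 56.6 lat -151.83 Fa 0.2 Fl 1.4 Fz -0.1 z 291.5 yaw 173.04 T [ 0.05 -0.02  0.01] w 85.2
```

View pics/t14.png

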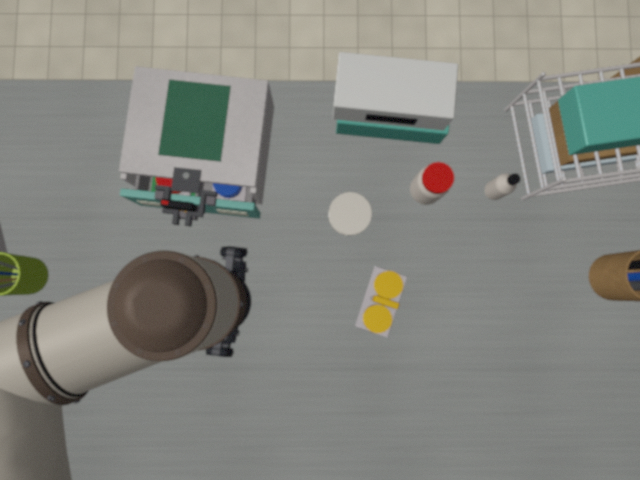

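View pics/t14c.png

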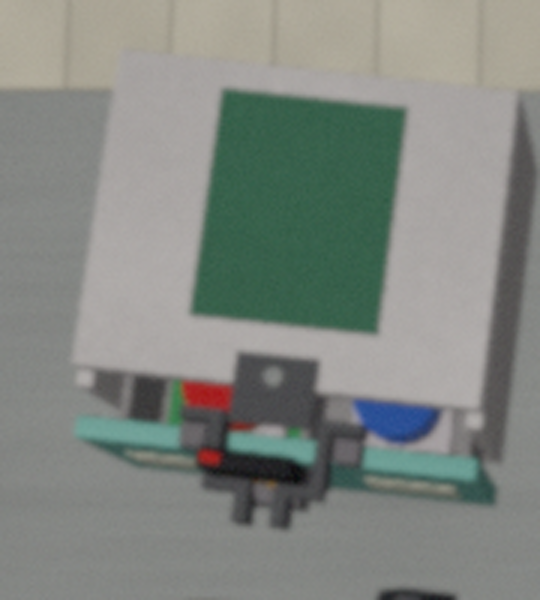

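View pics/s14.png

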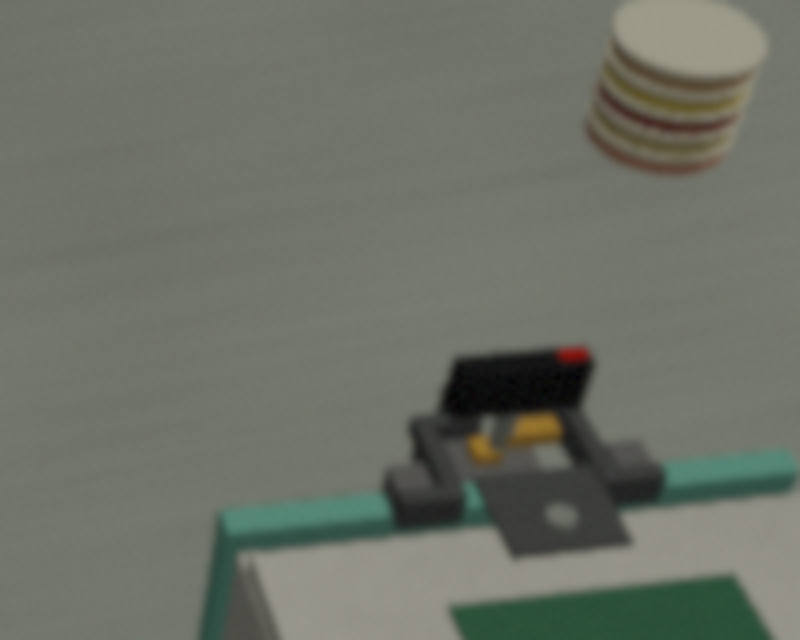

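```bash
python3 -c "
from h import *
d=get_image('top')
c=lambda u,v,z:pix2w(d,95+u/3,50+v/3,z)
F=(c(76,438,112)+c(476,479,112))/2;H=[c(200,458,170),c(303,472,170)]
x=np.array([np.cos(np.radians(-6)),np.sin(np.radians(-6)),0])
C=(c(75,364,130)+c(482,408,130))/2
print(F,(F-C)@x,H,np.mean(H,0),(np.mean(H,0)-C)@x,np.degrees(np.arctan2(*(H[0]-H[1])[[1,0]])))
rep()"
```

```text
[685.59991109 158.86467773 112.        ] -43.095721284096165 [array([674.56391423, 187.93495561, 170.        ]), array([666.31785029, 126.3006927 , 170.        ])] [670.44088226 157.11782416 170.        ] -57.98911144848444 82.37963560468796
t 24.6 along 62.0 lat -148.3 Fa 1.0 Fl 0.7 Fz 0.3 z 292.3 yaw 173.13 T [-0.05 -0.05  0.01] w 85.1
```

```bash
python3 -c "
from bench import job
print(job.job_done())"
```

```text
the job is handed in; nothing more can be done
None
```

I put the red carrier on the green liner and let it go, pushed the drawer home, and locked it. I handed the job in at about 24.6 s of the 58 s allowed; the hand-in gave no verdict.

- **Carrier:** The pictures after release showed it standing centred on the liner with its length along the bay. After locking, only its front edge shows under the cabinet.
- **Pushing home:** I gripped the T-handle, turned it to its 0 stop, and eased the drawer in. The drawer met its stop after about 212 mm of travel, with the push peaking at about 18 N.
- **Locking:** I turned the handle about 90° while holding the drawer in. The torque stayed at about 0.2 N m with no sign of a jam. The last pictures show the handle bar across and the brass tongue behind the keeper. The drawer stayed shut after I let go.
- **Bystanders:** The yellow carrier and the loose dishes show at the same place in the first and last pictures. The visible edge of the blue carrier is still in its bay.
- **Check that disagreed:** My camera estimate of the shut opening came out at 28 ± 3 mm. That is slightly above the 27 mm limit, and also above the 25 mm at most that a locked drawer should rest at. I judged it to be calibration and pixel error, because the lock turned fully and freely. I did not measure the opening any more precisely.

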